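# Sweep the rubber stoppers off the draining board into the catch tray

## Robot

A 7-joint arm with a two-finger parallel gripper is mounted at the origin on the work surface. World frame = base frame: x ahead of the robot, y to its left, z up, the work surface at z = 0. Lengths are in m, angles in rad, forces in N, time in s.
With the tool pointing down it reaches from about 0.425 to 0.875 m from the base axis. Payload 8.4 kg.
Tool frame: the origin (TCP) lies between the finger pads; the fingertips stand 11 mm ahead of it and the grasp point (between the pads) lies 8 mm behind it; z points along the fingers, y is the direction in which the jaws open and shut (so a half turn about z gives the same grasp; the last joint's range is limited). The gripper opens to 87 mm and grips with 3 to 60 N. Pads are 19 mm wide; open, the fingers measure 117 mm over their backs; the gripper's body (75 mm by 190 mm) begins 51 mm behind the grasp point.
Start: joints at [-1.213, 0.333, 0.04, 1.465, -0.013, 1.343, -0.059], TCP at [0.287, 0.583, 0.234] pointing down, gripper open.
Joint ranges: [-2.58, 2.58], [-0.38, 2.09], [-1.3, 1.39], [0.25, 2.4], [-1.5, 4.64], [0.08, 2.09], [-2.65, 2.65]. Speed limits (rad/s): [2.22, 2.22, 2.79, 2.79, 3.14, 3.14, 3.14].

## Interface

Orientations are given as a unit quaternion [w, x, y, z].
In Python, from bench import env, imaging, nets gives the robot as it stands. The module is installed in compiled form; this text tells all that it offers.
- The arm moves only by the tool move_arm, never from a script. Its argument "increments" is a list that holds one entry, the list of rows, each a list of 4 numbers: the shift along the tool's x, y, z in m, then the turn about the tool's z in rad. A call has 1 to 12 rows; each row shifts and turns the commanded pose from where the row before left it, along the tool's axes as they then stand; what a row does not reach is not made up. A row lasts 1/12 s, in which the tool goes at most 41.7 mm and 7.16 degrees, less where a joint would pass 70% of its speed; a pose out of reach is approached as far as the arm can. A call is refused whole if a number of a shift passes 0.0417 or a number of a turn 0.125, either way. A call with a gripper value outside its range is refused whole. "fingers" is the opening, from -1 (shut) to 1 (fully open), set as the call begins (left out, the last holds). The fingers move at their own pace and stop on an object; "grip_force" is the grip in N (left out, the last holds). Time passes only in rows, so rows that do not move let the fingers close. It gives the time, the measured TCP pose, the force and the opening at its end, in the units of the state.
- env.state(): the state, without advancing time (a new reading comes with each control period).
- imaging.read_camera(name): name is "side" or "top" or "wrist"; returns (picture, depth): 384x512x3 uint8, red, green, blue; 384x512 float32, m along the optical axis (not along the pixel's ray), 0 where there is no reading.
- imaging.camera_params(name): a dict with "K" (3x3 intrinsics, pixels), "dist" ([k1, k2, p1, p2, k3] as OpenCV has them; the pictures are not rectified), "rvec" (rotation vector, rad) and "tvec" (3), from world to camera coordinates, as OpenCV has them. Camera axes: x right, y down, z forward; pixel columns grow to the right and rows downward; lengths in m; the calibration is good to about 2 mm. A picture is of the moment at which its call begins: read the wrist's pose just before it. camera_params takes no time and is no camera call; for the wrist camera it gives the pose at the moment of the call.
- env.finish_job(): hands the job in, once; it reports no verdict.
Trained networks look in the newest picture that a camera, given by its name, has taken for a name from the list of things; names that differ only in an ending like _2 or _b are one class to them, and where a whole thing is asked for, a point or a joint stands for the part that bears it (a point fixed in the world has none). Each returns a list of dicts, best first, with "confidence" (0 to 1); they miss things now and then, are a little off and sometimes report something else, mostly with a low value. They report only what shows in the picture. A call takes as long as a camera call. They do not tell look-alikes from the thing itself.
- nets.outline_of(query, camera): "mask" (384x512 bool, what is visible of it).
- nets.landmark_of(query, camera): "point" ([x, y, z] in m, in the coordinates of the camera as it stood for that picture, good to about 4 mm: a listed point, or the origin of a listed thing).
The state is a dict: "time_s": time; "joint_pos": joint angles; "dq": joint speeds; "joint_torque": joint torques, N m; "eef_pos": TCP position; "eef_rot": TCP orientation; "ft_force": force on the tool from outside, world axes, zero at the start; "moment": the same for the moment, N m; "opening": finger opening in m.
Only numpy, scipy, OpenCV 4.12 (cv2) and the standard library are available. Lean on these libraries where they do the work, as an engineer would, in place of code of your own. Each camera call takes 0.05 s, during which the arm holds its last target. There are 200 camera calls.

## Task

Sweep the three rubber stoppers across the draining board with the fingertips and over its open edge, so that all three drop into the sunken tray alongside. Push them only, do not pick any of them up, and leave the weighing bottle and the jar standing where they are on the board.

Things in the scene. Friction and masses are not known exactly. Their poses are not given: they have to be found in the camera images.
- station: Fixed white draining board with a grey catch tray at one end, in one piece. Origin at bench level under the board; x across the board, y towards the tray, z up. Flat board top 20 mm above the bench, x = -114 to 114 mm, y = -149 to 125 mm. Rims 6 mm thick, 10 mm above the board top, outside x = +-114 and y = -149 mm
- open_edge (a point): Middle of the board's open edge, on its top: station x = 0, y = 125, z = 20 mm. This edge has no rim over its whole width; beyond it the level drops 16 mm straight down to the tray floor. Axes as the station's
- tray_floor (a point): Middle of the tray's floor: station x = 0, y = 182, z = 4 mm. Inside, the tray runs x = -114 to 114 mm and y = 125 mm (the open edge) to 239 mm; on the other three sides it has walls 6 mm thick, their tops 38 mm above the bench. Axes as the station's
- stopper1_center (a point): A black rubber stopper, a truncated cone 28 mm high standing on its wide end (32 mm across; 25.6 mm across at the top), about 25 g; starts on the board. The point is its centre, 14 mm above its underside; z is its own axis
- stopper2_center (a point): Another, the same as stopper1: black rubber stopper, a truncated cone 28 mm high standing on its wide end (32 mm across; 25.6 mm across at the top), about 25 g; starts on the board. The point is its centre, 14 mm above its underside; z is its own axis
- stopper3_center (a point): Another, the same as stopper1: black rubber stopper, a truncated cone 28 mm high standing on its wide end (32 mm across; 25.6 mm across at the top), about 25 g; starts on the board. The point is its centre, 14 mm above its underside; z is its own axis
- weighing_bottle_center (a point): small clear-glass weighing bottle with a knobbed lid, 35 mm across, 50 mm high, loose, standing on the board among the stoppers, at least 40 mm (centres) to one side of each of them (across the board). The point is 25 mm above its underside; stays where it is
- jar_center (a point): amber glass jar with a white cap, 40 mm across, 50 mm high, loose, standing on the board near its closed end, behind the stoppers. The point is 25 mm above its underside; stays where it is
Things that resemble listed ones, but are neither listed nor needed, are in the scene too. Leave any pink or yellow look-alike of the part that bears weighing_bottle_center alone.

How it is judged:
By the outcome, as a careful person would: the job done as asked, in the order asked, and still so for the second after the job is handed in, with the robot touching nothing.
It also fails if it takes over 54 s, if anything falls off the work surface, if the arm or the gripper's body presses on something with over 40 N, if the wrist force passes 120 N, or if a joint passes its speed limit or range.

## Working session

There is one attempt and no reset: what is moved stays moved. The work goes in short steps, Python scripts to look and compute and a tool call to move; the robot and the scene stay as the last step left them, time stands still between calls to the robot, and variables do not carry over. Pictures are saved under pics/ and viewed, about 8 in all and at most 12, crops included, and the job is handed in when it is done.

Besides the shell and the picture viewer there is one more tool, called as a command line: name --argument value ..., lists and objects as JSON in quotes. move_arm: Moves the arm, as the interface text tells. Its arguments: {"type":"object","properties":{"increments":{"type":"array","items":{"type":"array","items":{"type":"array","items":{"type":"number"}}}},"fingers":{"type":"number"},"grip_force":{"type":"number"}},"required":["increments"]}

```bash
mkdir -p pics; cat > h.py <<'E'
from bench import env, imaging, nets
import numpy as np, cv2
def cam2w(p,c):
    R=cv2.Rodrigues(np.array(c['rvec'],float))[0]; return R.T@(np.array(p)-np.array(c['tvec']).ravel())
def pix2w(u,v,c,z):
    R=cv2.Rodrigues(np.array(c['rvec'],float))[0]; t=np.array(c['tvec']).ravel()
    n=cv2.undistortPoints(np.array([[[u,v]]],float),np.array(c['K']),np.array(c['dist'])).ravel()
    d=R.T@np.array([n[0],n[1],1]); o=-R.T@t
    return o+d*(z-o[2])/d[2]
def w2pix(p,c):
    return cv2.projectPoints(np.array([p],float),np.array(c['rvec'],float),np.array(c['tvec'],float),np.array(c['K']),np.array(c['dist']))[0].ravel()
E
python3 - <<'E'
from h import *
for cam in ['top','side']:
    im,d=imaging.read_camera(cam); c=imaging.camera_params(cam)
    cv2.imwrite(f'pics/{cam}0.png',im[:,:,::-1])
    for q in ['station','open_edge','tray_floor','stopper1_center','weighing_bottle_center','jar_center']:
        for r in nets.landmark_of(q,cam):
            print(cam,q,round(r['confidence'],2),cam2w(r['point'],c).round(3),w2pix(cam2w(r['point'],c),c).round())
s=env.state();print(s['eef_pos'],s['eef_rot'],s['time_s'])
E
```

```text
top station 0.94 [0.564 0.02  0.001] [257. 224.]
top open_edge 0.82 [0.547 0.144 0.019] [190. 231.]
top tray_floor 0.62 [0.543 0.203 0.004] [161. 232.]
top stopper1_center 0.74 [0.545 0.006 0.029] [265. 234.]
top weighing_bottle_center 0.77 [0.78  0.032 0.023] [254. 110.]
top weighing_bottle_center 0.68 [0.585 0.079 0.047] [225. 211.]
top weighing_bottle_center 0.63 [0.785 0.122 0.022] [207. 107.]
top jar_center 0.68 [ 0.54  -0.106  0.046] [327. 239.]
side open_edge 0.88 [0.547 0.149 0.021] [316. 283.]
side tray_floor 0.64 [0.539 0.204 0.01 ] [320. 317.]
side stopper1_center 0.86 [0.545 0.004 0.032] [317. 215.]
side weighing_bottle_center 0.72 [0.792 0.124 0.025] [162. 258.]
side weighing_bottle_center 0.69 [0.584 0.083 0.045] [294. 240.]
side weighing_bottle_center 0.6 [0.771 0.028 0.023] [187. 220.]
side jar_center 0.92 [ 0.541 -0.108  0.043] [319. 172.]
[0.28670027 0.58330875 0.23356376] [ 4.20126084e-06  2.26424229e-01  9.74028782e-01 -9.01867663e-06] 0.7
```

View pics/top0.png

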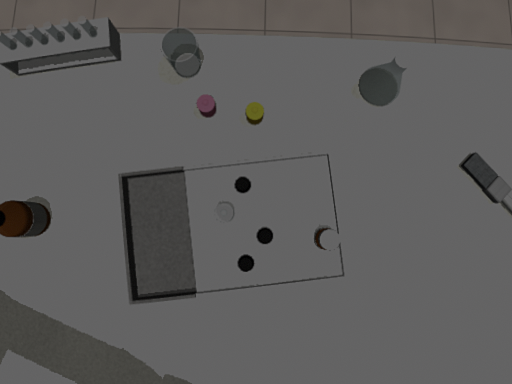

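View pics/side0.png

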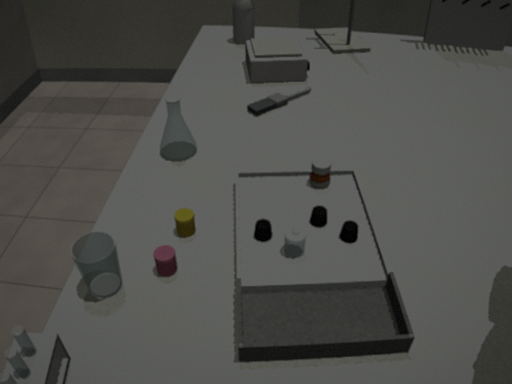

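The top view shows the tray at left (cols 125–193) and the stoppers at about (243,185), (265,236) and (246,263). The clear bottle is at (225,211) and the jar at (327,239); the pink and yellow look-alikes are off the board. Next I'll work out exact positions and the station yaw.

```bash
python3 - <<'E'
from h import *
im=cv2.imread('pics/top0.png'); c=imaging.camera_params('top')
g=im.max(2)
# corners of board/tray: refine by printing world for picked pixels
for n,u,v,z in [('TL tray',121,176,.038),('BL tray',132,301,.038),('closed far',328,155,.03),('closed near',343,276,.03),('edge far',187,167,.03),('edge near',195,293,.03)]:
    print(n,pix2w(u,v,c,z).round(4))
m=(g<40).astype(np.uint8); n,l,st,ce=cv2.connectedComponentsWithStats(m)
P=[]
for i in range(1,n):
    x,y,w,h,a=st[i]
    if 200<x<300 and 170<y<280 and a>50: print(st[i],ce[i]); P.append(pix2w(*ce[i],c,.036))
im2=imaging.read_camera('top')
oe=None
for q in ['open_edge','tray_floor','station']:
    r=nets.landmark_of(q,'top'); print(q,[cam2w(k['point'],c).round(4) for k in r])
b=nets.outline_of('weighing_bottle_center','top')
for k in b: 
    ys,xs=np.nonzero(k['mask']); print('bottle mask',xs.mean(),ys.mean(),pix2w(xs.mean(),ys.mean(),c,.045).round(4))
b=nets.outline_of('stopper1_center','top')
for k in b: 
    ys,xs=np.nonzero(k['mask']); print('stopper mask',k['confidence'],xs.mean(),ys.mean(),pix2w(xs.mean(),ys.mean(),c,.036).round(4))
# station fit
A=np.array([[-120,245],[-120,245],[0,0]])
st3=np.array([[120,245],[-120,245],[120,-155],[-120,-155]])/1000.
W=np.array([pix2w(121,176,c,.038)[:2],pix2w(132,301,c,.038)[:2],pix2w(328,155,c,.03)[:2],pix2w(343,276,c,.03)[:2]])
a=st3-st3.mean(0); bb=W-W.mean(0)
yaw=np.arctan2((a[:,0]*bb[:,1]-a[:,1]*bb[:,0]).sum(),(a*bb).sum())
R=np.array([[np.cos(yaw),-np.sin(yaw)],[np.sin(yaw),np.cos(yaw)]]); o=W.mean(0)-R@st3.mean(0)
print('yaw',np.degrees(yaw),'origin',o,'res',(W-(st3@R.T+o)).round(4).tolist())
for p in P: print('stopper w',p.round(4),'st',(R.T@(p[:2]-o)).round(4))
for n,p in [('bottle',(.5845,.081)),('jar',(.5405,-.107))]: print(n,(R.T@(np.array(p)-o)).round(4))
s=env.state(); 
from scipy.spatial.transform import Rotation as Ro
q=s['eef_rot'];print(Ro.from_quat([q[1],q[2],q[3],q[0]]).as_matrix().round(3), s['time_s'])
cv2.imwrite('pics/crop.png',cv2.resize(np.clip(im[140:310,110:355]*2.0,0,255).astype(np.uint8),None,fx=3.2,fy=3.2))
E
```

```text
TL tray [0.6446 0.2747 0.038 ]
BL tray [0.4183 0.243  0.038 ]
closed far [ 0.6953 -0.1098  0.03  ]
closed near [ 0.4713 -0.1394  0.03  ]
edge far [0.6655 0.154  0.03  ]
edge near [0.4349 0.1304 0.03  ]
[235 177  16  16 192] [242.38541667 184.47916667]
[257 228  16  16 198] [264.50505051 235.28282828]
[238 255  16  17 206] [245.50485437 262.81067961]
open_edge [array([0.5477, 0.1452, 0.0183])]
tray_floor [array([0.5405, 0.2039, 0.0047])]
station [array([0.5604, 0.0246, 0.0026])]
bottle mask 206.26969696969698 105.12121212121212 [0.7806 0.1207 0.045 ]
bottle mask 253.9402985074627 112.7044776119403 [0.7683 0.0316 0.045 ]
bottle mask 223.45514950166114 212.14285714285714 [0.5828 0.0819 0.045 ]
stopper mask 0.68 264.26008968609864 234.78923766816143 [0.5438 0.0072 0.036 ]
yaw 7.712546948144355 origin [0.56342936 0.02253275] res [[-0.0048, -0.0067], [0.0067, -0.0062], [-0.0079, 0.0051], [0.006, 0.0078]]
stopper w [0.6348 0.0495 0.036 ] st [0.0743 0.0171]
stopper w [0.5429 0.0067 0.036 ] st [-0.0225 -0.0129]
stopper w [0.4925 0.04   0.036 ] st [-0.0679  0.0268]
bottle [0.0287 0.0551]
jar [-0.0401 -0.1253]
[[-0.897  0.441 -0.   ]
 [ 0.441  0.897 -0.   ]
 [ 0.    -0.    -1.   ]] 1.0
```

View pics/crop.png

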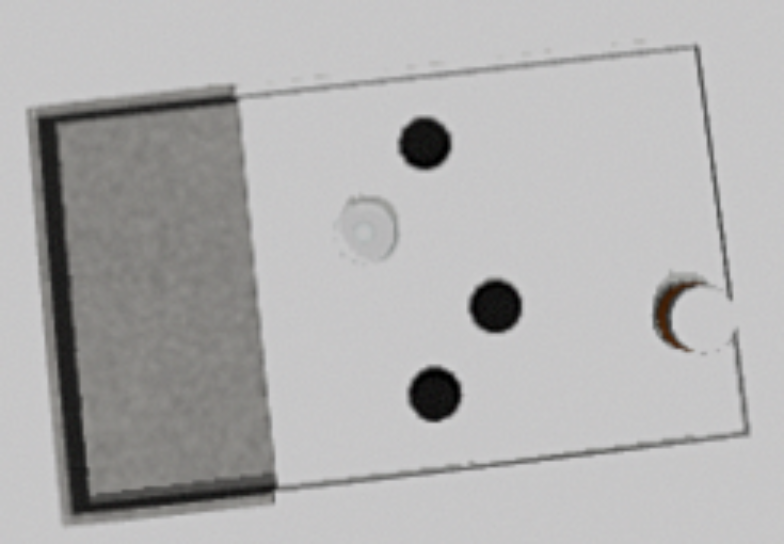

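Crop: the board's long edges run parallel at about 7.6° yaw. The bottle is between the top and middle stoppers, nearer the tray, so straight lanes towards the tray are clear. I'll push each stopper with a narrow finger fork along station +y (tool x).

```bash
cat >> h.py <<'E'
from scipy.spatial.transform import Rotation as Ro
YAW=np.radians(7.6); O=np.array([.5634,.0225]); RS=np.array([[np.cos(YAW),-np.sin(YAW)],[np.sin(YAW),np.cos(YAW)]])
def st(p): return RS.T@(np.array(p)[:2]-O)
def rep(tx=None,ty=None,tz=None):
    s=env.state(); q=s['eef_rot']; M=Ro.from_quat([q[1],q[2],q[3],q[0]]).as_matrix()
    p=st(s['eef_pos']); print('t',s['time_s'],'st',p.round(4),'z',round(s['eef_pos'][2],4),'f',np.round(s['ft_force'],1),'open',s['opening'],'q',np.round(s['joint_pos'],2))
    yx=np.arctan2(M[1,1],M[0,1]); print('turn needed',round(yx-YAW,4))
    if tx is not None:
        w=O+RS@np.array([tx,ty]); d=np.r_[w,tz]-s['eef_pos']; print('tool shift',(M.T@d).round(4))
E
python3 -c "
from h import *
rep(.0743,-.032,.15)"
```

```text
t 1.0 st [-0.2001  0.5925] z 0.2335 f [-0.6 -0.2 -0.6] open 0.08737130508202795 q [-1.21  0.33  0.04  1.47 -0.01  1.34 -0.06]
turn needed 0.9813
tool shift [-0.5753 -0.3666  0.0835]
```

move_arm --increments '[[[-0.024,-0.0153,0.0035,0],[-0.024,-0.0153,0.0035,0],[-0.024,-0.0153,0.0035,0],[-0.024,-0.0153,0.0035,0],[-0.024,-0.0153,0.0035,0],[-0.024,-0.0153,0.0035,0],[-0.024,-0.0153,0.0035,0],[-0.024,-0.0153,0.0035,0],[-0.024,-0.0153,0.0035,0],[-0.024,-0.0153,0.0035,0],[-0.024,-0.0153,0.0035,0],[-0.024,-0.0153,0.0035,0]]]' --fingers -0.77

```text
time_s: 2.0
eef_pos: [0.4648, 0.2903, 0.1916]
eef_rot: [0.0, 0.226, 0.974, 0.0]
ft_force: [0.7, -0.0, -0.1]
opening: 0.0157
```

move_arm --increments '[[[-0.024,-0.0153,0.0035,0],[-0.024,-0.0153,0.0035,0],[-0.024,-0.0153,0.0035,0],[-0.024,-0.0153,0.0035,0],[-0.024,-0.0153,0.0035,0],[-0.024,-0.0153,0.0035,0],[-0.024,-0.0153,0.0035,0],[-0.024,-0.0153,0.0035,0],[-0.024,-0.0153,0.0035,0],[-0.024,-0.0153,0.0035,0],[-0.024,-0.0153,0.0035,0],[-0.024,-0.0153,0.0035,0]]]'

```text
time_s: 3.0
eef_pos: [0.6423, -0.0014, 0.1495]
eef_rot: [0.0, 0.226, 0.974, 0.0]
ft_force: [0.8, -0.0, -0.2]
opening: 0.0097
```

move_arm --increments '[[[0,0,0,0.11],[0,0,0,0.11],[0,0,0,0.11],[0,0,0,0.11],[0,0,0,0.11],[0,0,0,0.11],[0,0,0,0.11],[0,0,0,0.11],[0,0,0,0.101],[0,0,0,0]]]'

```text
time_s: 3.83
eef_pos: [0.6417, -0.0001, 0.1495]
eef_rot: [0.0, 0.66, 0.751, -0.0]
ft_force: [0.5, 0.7, 0.1]
opening: 0.0098
```

```bash
python3 - <<'E'
from h import *
rep(.0743,-.03,.037)
im,d=imaging.read_camera('wrist');c=imaging.camera_params('wrist')
im=np.ascontiguousarray(im[:,:,::-1])
for p in [(.0743,.0171,.048),(-.0225,-.0129,.048),(-.0679,.0268,.048),(.0287,.0551,.07)]:
    w=np.r_[O+RS@np.array(p[:2]),p[2]]; u=w2pix(w,c); print(u)
    if abs(u).max()<2000: cv2.circle(im,(int(u[0]),int(u[1])),4,(0,0,255),-1)
cv2.imwrite('pics/w1.png',im)
E
```

```text
t 3.8333 st [ 0.0746 -0.0327] z 0.1495 f [0.5 0.7 0.1] open 0.009846271745623454 q [-0.53  0.42  0.61  1.62 -0.25  1.19  0.25]
turn needed -0.0041
tool shift [ 0.0027 -0.0003  0.1125]
[260.68686942 133.67802909]
[142.42211771 170.63780772]
[ 80.9946409  121.28732076]
[195.28529872  80.97112087]
```

View pics/w1.png

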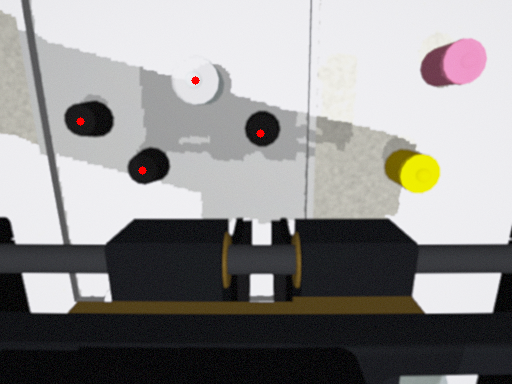

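The wrist view shows stopper 1 at (262,128), right ahead of the fork. The predictions agree within a few mm for all stoppers and the bottle at (195,80). I'll descend and push.

move_arm --increments '[[[0,0,0.014,0],[0,0,0.014,0],[0,0,0.014,0],[0,0,0.014,0],[0,0,0.014,0],[0,0,0.014,0],[0,0,0.014,0],[0,0,0.0085,0],[0,0,0.006,0],[0,0,0,0]]]'

```text
time_s: 4.72
eef_pos: [0.6409, -0.0004, 0.0355]
eef_rot: [-0.001, 0.659, 0.753, -0.001]
ft_force: [-0.5, -0.5, 0.0]
opening: 0.0101
```

move_arm --increments '[[[0.006,0,0,0],[0.006,0,0,0],[0.006,0,0,0],[0.006,0,0,0],[0.006,0,0,0],[0.006,0,0,0],[0.006,0,0,0],[0.006,0,0,0],[0.006,0,0,0],[0.006,0,0,0],[0.006,0,0,0],[0.006,0,0,0]]]'

```text
time_s: 5.72
eef_pos: [0.632, 0.0716, 0.0371]
eef_rot: [0.0, 0.659, 0.753, -0.0]
ft_force: [0.2, -1.5, 0.8]
opening: 0.0099
```

```bash
python3 - <<'E'
from h import *
rep(.0743,.137,.037)
im,d=imaging.read_camera('side')
cv2.imwrite('pics/s1.png',cv2.resize(np.clip(im[150:370,210:430,::-1]*2.0,0,255).astype(np.uint8),None,fx=2.5,fy=2.5))
E
```

```text
t 5.7167 st [0.0745 0.0396] z 0.0371 f [ 0.2 -1.5  0.8] open 0.009884499106133177 q [-0.6   0.52  0.55  1.72 -0.32  0.99  0.19]
turn needed 0.0003
tool shift [ 0.0974 -0.0002  0.0001]
```

View pics/s1.png

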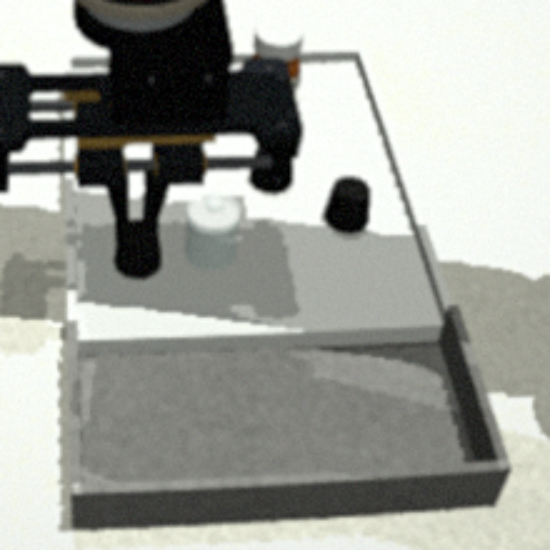

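The stopper rides upright in the fork at (137,250 in the crop) and the bottle is untouched. I'll continue over the edge, then lift.

move_arm --increments '[[[0.008,0,0,0],[0.008,0,0,0],[0.008,0,0,0],[0.008,0,0,0],[0.008,0,0,0],[0.008,0,0,0],[0.008,0,0,0],[0.008,0,0,0],[0.008,0,0,0],[0.008,0,0,0],[0.008,0,0,0],[0.006,0,0,0]]]'

```text
time_s: 6.77
eef_pos: [0.6194, 0.1655, 0.037]
eef_rot: [-0.0, 0.658, 0.753, 0.0]
ft_force: [-0.3, 0.1, 0.1]
opening: 0.0099
```

move_arm --increments '[[[0.006,0,0,0],[0,0,0,0],[0,0,0,0],[-0.01,0,-0.015,0],[-0.02,0,-0.025,0],[-0.02,0,-0.025,0],[-0.02,0,-0.02,0],[0,0,0,0]]]'

```text
time_s: 7.43
eef_pos: [0.6314, 0.0934, 0.1283]
eef_rot: [0.003, 0.661, 0.75, 0.002]
ft_force: [1.0, -1.5, 0.4]
opening: 0.01
```

```bash
python3 - <<'E'
from h import *
rep(-.0225,-.060,.122)
im,d=imaging.read_camera('top');c=imaging.camera_params('top')
g=im.max(2);m=(g<40).astype(np.uint8); n,l,s_,ce=cv2.connectedComponentsWithStats(m)
for i in range(1,n):
    x,y,w,h,a=s_[i]
    if 120<x<345 and 150<y<300 and a>50: print(s_[i],ce[i],st(pix2w(*ce[i],c,.036)).round(4))
cv2.imwrite('pics/t2.png',cv2.resize(np.clip(im[140:310,110:355,::-1]*2.0,0,255).astype(np.uint8),None,fx=2.5,fy=2.5))
E
```

```text
t 7.4333 st [0.0768 0.0612] z 0.1283 f [ 1.  -1.5  0.4] open 0.009988068176496582 q [-0.67  0.42  0.59  1.65 -0.25  1.14  0.1 ]
turn needed -0.0074
tool shift [-0.122  -0.0984  0.0058]
[257 228  16  16 183] [264.54644809 235.36065574] [-0.0226 -0.013 ]
[238 255  16  16 191] [245.55497382 262.62827225] [-0.0676  0.0266]
```

View pics/t2.png

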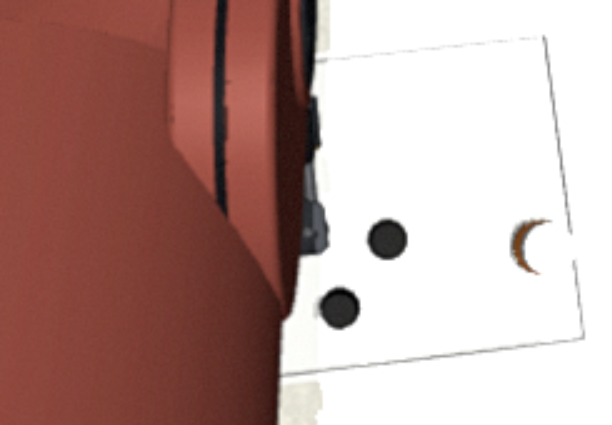

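Stoppers 2 and 3 are unmoved at (387,239) and (339,307 in the crop); the arm hides the tray. Next is stopper 2.

move_arm --increments '[[[-0.0122,-0.0098,0,0],[-0.0122,-0.0098,0,0],[-0.0122,-0.0098,0,0],[-0.0122,-0.0098,0,0],[-0.0122,-0.0098,0,0],[-0.0122,-0.0098,0,0],[-0.0122,-0.0098,0,0],[-0.0122,-0.0098,0,0],[-0.0122,-0.0098,0,0],[-0.0122,-0.0098,0,0],[0,0,0,0],[0,0,0,0]]]'

```text
time_s: 8.48
eef_pos: [0.5468, -0.034, 0.1223]
eef_rot: [-0.0, 0.659, 0.752, 0.0]
ft_force: [0.2, 0.2, 0.2]
opening: 0.0096
```

```bash
python3 - <<'E'
from h import *
rep(-.0225,-.057,.037)
im,d=imaging.read_camera('side')
cv2.imwrite('pics/s2.png',cv2.resize(np.clip(im[150:370,210:430,::-1]*2.0,0,255).astype(np.uint8),None,fx=2.5,fy=2.5))
E
```

```text
t 8.4833 st [-0.0239 -0.0539] z 0.1223 f [0.2 0.2 0.2] open 0.009591853423002152 q [-0.59  0.25  0.66  1.88 -0.17  1.07  0.27]
turn needed -0.0013
tool shift [-0.0032  0.0014  0.0853]
```

View pics/s2.png

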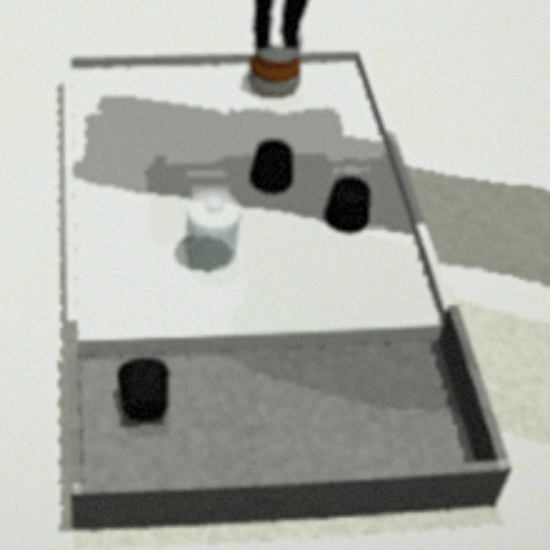

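Stopper 1 is in the tray at (143,388), with the bottle and jar standing. Pushing stopper 2 next.

move_arm --increments '[[[-0.003,0.0014,0.012,0],[0,0,0.012,0],[0,0,0.012,0],[0,0,0.012,0],[0,0,0.012,0],[0,0,0.012,0],[0,0,0.009,0],[0,0,0.0043,0],[0,0,0,0],[0,0,0,0]]]'

```text
time_s: 9.37
eef_pos: [0.549, -0.0361, 0.0368]
eef_rot: [0.0, 0.659, 0.752, -0.0]
ft_force: [-0.5, 0.0, -0.8]
opening: 0.0102
```

move_arm --increments '[[[0.006,0,0,0],[0.006,0,0,0],[0.006,0,0,0],[0.006,0,0,0],[0.006,0,0,0],[0.006,0,0,0],[0.006,0,0,0],[0.006,0,0,0],[0.006,0,0,0],[0.006,0,0,0],[0.006,0,0,0],[0.006,0,0,0]]]'

```text
time_s: 10.37
eef_pos: [0.5393, 0.036, 0.0368]
eef_rot: [0.0, 0.659, 0.753, -0.0]
ft_force: [-0.9, 0.1, 0.4]
opening: 0.01
```

```bash
python3 - <<'E'
from h import *
rep(-.0225,.137,.037)
im,d=imaging.read_camera('side')
cv2.imwrite('pics/s3.png',cv2.resize(np.clip(im[150:370,210:430,::-1]*2.0,0,255).astype(np.uint8),None,fx=2.5,fy=2.5))
E
```

```text
t 10.3667 st [-0.0221  0.0166] z 0.0368 f [-0.9  0.1  0.4] open 0.010028637422269032 q [-0.66  0.35  0.6   1.96 -0.25  0.9   0.2 ]
turn needed 0.0003
tool shift [ 0.1204 -0.0004 -0.0002]
```

View pics/s3.png

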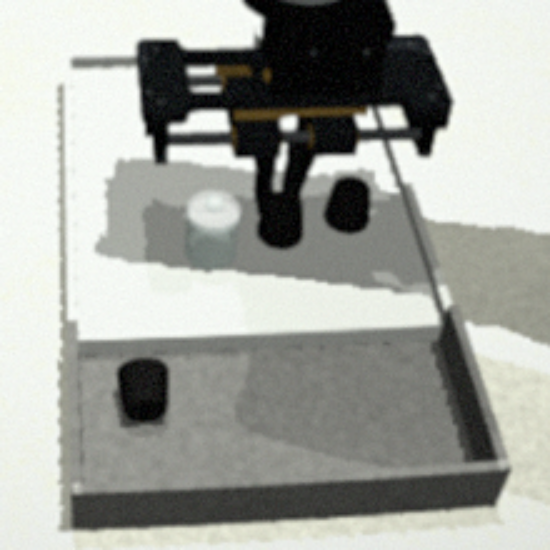

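Stopper 2 is in the fork at (280,222), and the bottle and stopper 3 are untouched. Continuing over the edge.

move_arm --increments '[[[0.008,0,0,0],[0.008,0,0,0],[0.008,0,0,0],[0.008,0,0,0],[0.008,0,0,0],[0.008,0,0,0],[0.008,0,0,0],[0.008,0,0,0],[0.008,0,0,0],[0.008,0,0,0],[0.008,0,0,0],[0.008,0,0,0]]]'

```text
time_s: 11.42
eef_pos: [0.5266, 0.1314, 0.0368]
eef_rot: [0.0, 0.659, 0.753, -0.0]
ft_force: [0.4, 0.0, -0.2]
opening: 0.0098
```

move_arm --increments '[[[0.008,0,0,0],[0.008,0,0,0],[0.008,0,0,0],[0.006,0,0,0],[0,0,0,0],[0,0,0,0],[-0.01,0,-0.015,0],[-0.02,0,-0.025,0],[-0.02,0,-0.025,0],[-0.02,0,-0.02,0],[0,0,0,0],[0,0,0,0]]]'

```text
time_s: 12.42
eef_pos: [0.5329, 0.0895, 0.1228]
eef_rot: [0.0, 0.66, 0.751, 0.001]
ft_force: [-0.7, 1.0, -0.0]
opening: 0.0102
```

```bash
python3 -c "
from h import *
rep(-.0677,-.020,.122)"
```

```text
t 12.4167 st [-0.0214  0.0704] z 0.1228 f [-0.7  1.  -0. ] open 0.010186834997840432 q [-0.8   0.22  0.62  1.9  -0.15  1.07  0.02]
turn needed -0.0029
tool shift [-0.0906 -0.046   0.0007]
```

move_arm --increments '[[[-0.0113,-0.0058,0,0],[-0.0113,-0.0058,0,0],[-0.0113,-0.0058,0,0],[-0.0113,-0.0058,0,0],[-0.0113,-0.0058,0,0],[-0.0113,-0.0058,0,0],[-0.0113,-0.0058,0,0],[-0.0113,-0.0058,0,0],[0,0,0,0],[0,0,0,0]]]'

```text
time_s: 13.25
eef_pos: [0.4979, -0.0054, 0.1219]
eef_rot: [-0.0, 0.659, 0.752, 0.0]
ft_force: [1.2, 0.8, 0.3]
opening: 0.0097
```

```bash
python3 - <<'E'
from h import *
rep(-.0677,-.020,.037)
im,d=imaging.read_camera('side')
cv2.imwrite('pics/s4.png',cv2.resize(np.clip(im[150:370,210:430,::-1]*2.0,0,255).astype(np.uint8),None,fx=2.5,fy=2.5))
E
```

```text
t 13.25 st [-0.0686 -0.0189] z 0.1219 f [1.2 0.8 0.3] open 0.009734240585845228 q [-0.71  0.13  0.69  1.99 -0.09  1.05  0.15]
turn needed -0.0011
tool shift [-0.0011  0.0009  0.0849]
```

View pics/s4.png

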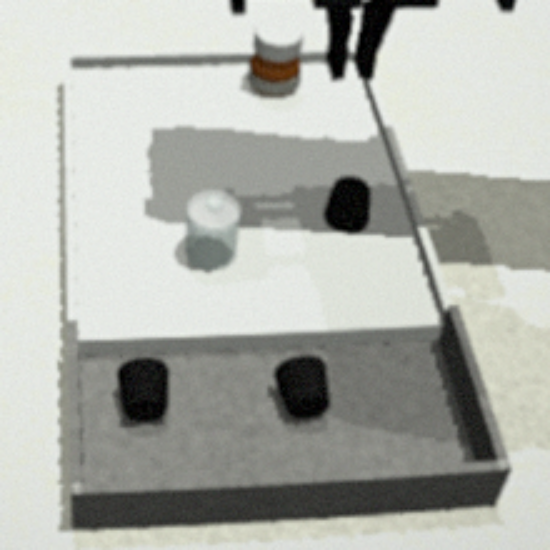

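Stoppers 1 and 2 are in the tray at (143,388) and (303,386); stopper 3 is at (348,205). Same push for it.

move_arm --increments '[[[-0.001,0.001,0.012,0],[0,0,0.012,0],[0,0,0.012,0],[0,0,0.012,0],[0,0,0.012,0],[0,0,0.012,0],[0,0,0.009,0],[0,0,0.004,0],[0,0,0,0],[0,0,0,0]]]'

```text
time_s: 14.13
eef_pos: [0.4992, -0.0057, 0.0368]
eef_rot: [0.0, 0.659, 0.752, -0.0]
ft_force: [0.6, -0.2, 0.6]
opening: 0.0097
```

move_arm --increments '[[[0.006,0,0,0],[0.006,0,0,0],[0.006,0,0,0],[0.006,0,0,0],[0.006,0,0,0],[0.006,0,0,0],[0.006,0,0,0],[0.006,0,0,0],[0.006,0,0,0],[0.006,0,0,0],[0.006,0,0,0],[0.006,0,0,0]]]'

```text
time_s: 15.13
eef_pos: [0.4895, 0.0663, 0.0367]
eef_rot: [0.0, 0.659, 0.753, -0.0]
ft_force: [0.3, -0.2, -0.4]
opening: 0.0098
```

move_arm --increments '[[[0.008,0,0,0],[0.008,0,0,0],[0.008,0,0,0],[0.008,0,0,0],[0.008,0,0,0],[0.008,0,0,0],[0.008,0,0,0],[0.008,0,0,0],[0.008,0,0,0],[0.008,0,0,0],[0.008,0,0,0],[0.004,0,0,0]]]'

```text
time_s: 16.13
eef_pos: [0.4771, 0.1583, 0.0367]
eef_rot: [-0.0, 0.658, 0.753, 0.0]
ft_force: [0.2, 0.2, 0.5]
opening: 0.0102
```

move_arm --increments '[[[0,0,0,0],[0,0,0,0],[-0.01,0,-0.015,0],[-0.02,0,-0.025,0],[-0.02,0,-0.025,0],[-0.02,0,-0.025,0],[-0.02,0,-0.025,0],[-0.02,0,-0.015,0],[-0.02,0,0,0],[0,0,0,0],[0,0,0,0]]]'

```text
time_s: 17.05
eef_pos: [0.4946, 0.0266, 0.1669]
eef_rot: [-0.0, 0.66, 0.751, 0.0]
ft_force: [0.2, -0.2, 0.2]
opening: 0.0098
```

```bash
python3 - <<'E'
from h import *
rep()
im,d=imaging.read_camera('side');c=imaging.camera_params('side')
for q in ['stopper1_center','weighing_bottle_center','jar_center']:
    for r in nets.landmark_of(q,'side'): p=cam2w(r['point'],c); print(q,round(r['confidence'],2),p.round(3),st(p).round(3))
cv2.imwrite('pics/s5.png',cv2.resize(np.clip(im[150:370,210:430,::-1]*2.0,0,255).astype(np.uint8),None,fx=2.5,fy=2.5))
E
```

```text
t 17.05 st [-0.0677  0.0131] z 0.1669 f [ 0.2 -0.2  0.2] open 0.009785663053778152 q [-0.81  0.06  0.7   1.95 -0.04  1.15  0.04]
turn needed -0.0029
stopper1_center 0.89 [0.526 0.184 0.017] [-0.016  0.165]
weighing_bottle_center 0.88 [0.789 0.123 0.027] [0.237 0.069]
weighing_bottle_center 0.84 [0.58  0.084 0.043] [0.024 0.058]
weighing_bottle_center 0.61 [0.769 0.029 0.025] [ 0.205 -0.021]
jar_center 0.72 [ 0.542 -0.108  0.045] [-0.039 -0.126]
```

View pics/s5.png

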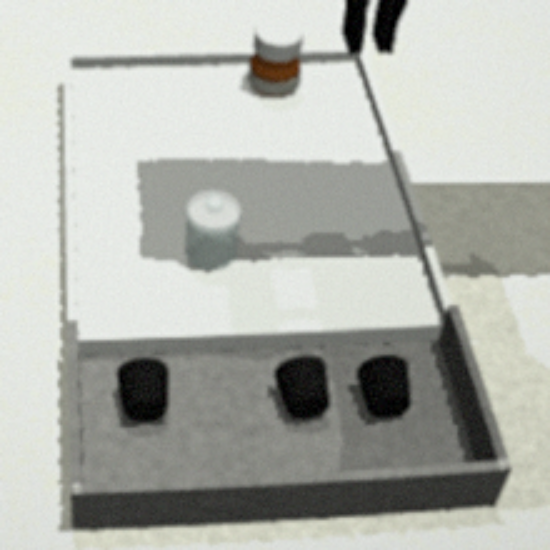

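All three stoppers are in the tray, at (143,388), (303,386) and (384,386). The bottle and jar are in place and the arm is clear, so I'm handing in.

```bash
python3 -c "
from bench import env
print(env.finish_job())"
```

```text
the job is handed in; nothing more can be done
None
```

All three stoppers are in the tray, and the job was handed in at about 17 s on the robot's clock. I pushed each one straight along the board and over the open edge with the fingers about 10 mm apart; none was gripped or lifted.

- **Stoppers:** The last side picture shows all three in the tray. The network reported only one stopper position there (station about x −16, y 165 mm, in the tray), so the other two rest on the picture alone.
- **Bottle and jar:** Both were still standing. Their last measured positions agree with the first ones within about 4 mm, which is the accuracy of the networks.
- **Robot:** The force readings I took stayed under about 2 N. The gripper was raised clear of everything at hand-in.

No check failed. I could not confirm the tray from the top camera in mid-job because the arm blocked its view, so I used the side camera instead.

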